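# Pour drainage pebbles through a funnel into a pipe stub

### The arm

A 6-joint arm with a two-finger parallel gripper is mounted at the origin on the work surface. World frame = base frame: x ahead of the robot, y to its left, z up, the work surface at z = 0. Lengths are in m, angles in rad, forces in N, time in s.
With the tool pointing down it reaches from about 0.225 to 0.875 m from the base axis. Payload 3.4 kg.
Tool frame: the origin (TCP) lies midway between the tips of the shut fingers; the grasp point (between the pads) lies 19 mm behind it (manip.grasp_offset is the distance from the TCP to the grasp point, in m); x points along the fingers, y is the direction in which the jaws open and shut, and the axes are right-handed (so a half turn about x gives the same grasp; the last joint's range is limited). The gripper opens to 85 mm and grips with 20 to 120 N. Pads are 22 mm wide; open, the fingers measure 114 mm over their backs; the gripper's body (76 mm by 85 mm) begins 54 mm behind the grasp point. The pads swing forward as they close: fully open they stand 13 mm farther back than shut.
Start: joints at [-1.372, 0.276, 1.505, -0, 1.361, -0.121], TCP at [0.181, -0.546, 0.208] pointing down, gripper open.
Joint ranges: [-2.89, 2.89], [-0.75, 2.08], [0.22, 2.7], [-1.18, 4.32], [0.11, 2.71], [-2.7, 2.7]. Speed limits (rad/s): [2.57, 2.57, 3.14, 3.14, 3.14, 3.14].

### API

Orientations are given as a unit quaternion [w, x, y, z].
In Python, from rig import manip gives the robot as it stands.
- The arm moves only by the shell command python3 -m creep 'ROWS' [OPENING] [FORCE]. ROWS is a JSON object of lists of equal length, an entry for each row: "delta_pos": the shift along the tool's x, y, z in cm, a list of three; "dr": the turn, a rotation vector about the tool's x, y, z in rad, a list of three. In form: {"delta_pos": [[dx, dy, dz], ...], "dr": [[rx, ry, rz], ...]}. A call has 1 to 10 rows; each row is the pose to reach, as a shift and turn from the pose commanded when the call began, along the tool's axes at that moment; what a row does not reach only later rows make up. A row lasts 1/10 s, in which the tool goes at most 50 mm and 8.59 degrees, less where a joint would pass 70% of its speed; a pose out of reach is approached as far as the arm can. A call with a gripper value outside its range is refused whole. OPENING is the opening, from -1 (shut) to 1 (fully open), set as the call begins (- or left out, the last holds). The fingers move at their own pace and stop on an object; FORCE is the grip in N (left out, the last holds). Time passes only in rows, so rows that repeat a pose let the fingers close. It gives the time, the measured TCP pose, the force and the opening at its end, in the units of the state.
- manip.get_state(): the state, without advancing time (a new reading comes with each control period).
- manip.get_image(name): name is "scene" or "top"; returns a dict with "pixels" (420x560x3 uint8, blue, green, red), "depth" (420x560 float32, m along the optical axis (not along the pixel's ray), 0 where there is no reading), "intrinsics" (3x3 intrinsics, pixels), "k1" (the pictures are not rectified: a ray, as slopes to the right and down, at radius r is drawn at 1 + k1 r^2 times it, then the intrinsics apply), "rvec" (rotation vector, rad) and "tvec" (3), from world to camera coordinates, as OpenCV has them. Camera axes: x right, y down, z forward; pixel columns grow to the right and rows downward; lengths in m; the calibration is good to about 2 mm. A picture is of the moment at which its call begins.
- manip.sign_off(): hands the job in, once; it reports no verdict.
The state is a dict: "clock": time; "qpos": joint angles; "qd": joint speeds; "effort": joint torques, N m; "position": TCP position; "ee_rot": TCP orientation; "contact_force": force on the tool from outside, world axes, zero at the start; "moment": the same for the moment, N m; "width": finger opening in m.
Only numpy, scipy, OpenCV 4.12 (cv2) and the standard library are available. Lean on these libraries where they do the work, as an engineer would, in place of code of your own. Each camera call takes 0.05 s, during which the arm holds its last target. There are 200 camera calls.

### The job

Pick up the hand scoop that has the pebbles in it, and tip the pebbles into the white funnel so that all four drop through into the pipe stub below it. Then set the empty scoop back down on the table, standing on its flat bottom.

Things in the scene. Friction and masses are not known exactly. Their poses are not given: they have to be found in the camera images.
- scoop: Aluminium hand scoop holding the pebbles, 160 g, loose; an identical empty one is a bystander. Origin: underside centre; z up; mouth towards its -x. Pan 68 mm wide (y), x -75 to +55 mm, walls 36 mm high. Floor 4 mm thick, level; at the open mouth a lip rises at 15 degrees. Carried level it keeps the pebbles; tilted mouth-down 35 degrees or more they all roll out.
- scoop_grip (a point): Where the loaded scoop balances and is gripped from above: middle of its black handle bar, over the pan, 85 mm above the underside centre (scoop's axes). The bar runs along x (45 mm to the mouth side, 55 mm to the back, where alone it is held up), 20 mm wide (y), 18 mm tall. The bar clears the side walls by 40 mm.
- scoop_lip (a point): Middle of the loaded scoop's front edge, over which the pebbles roll out: 75 mm towards the mouth (-x) and 14 mm up from the underside centre. The opening is 60 mm wide.
- stub: Terracotta-coloured pipe stub with a white funnel in it, one rigid piece fixed to the table. Origin: underside centre of its 130 x 130 x 12 mm foot, on the pipe axis; z up. Pipe 68 mm inside, floor at z = 16 mm, top 122 mm. Funnel mouth 154 mm inside, 160 mm outside, at z = 175 mm; spout 54 mm inside, ends at z = 85 mm. A bare stub with no funnel is a bystander.
- pebble1: One of the four round dark grey stone pebbles, a ball 22 mm across, 15 g; they start loose in the loaded scoop and roll easily. Origin at its centre.
- pebble2: One of the four round dark grey stone pebbles, a ball 22 mm across, 15 g; they start loose in the loaded scoop and roll easily. Origin at its centre.
- pebble3: One of the four round dark grey stone pebbles, a ball 22 mm across, 15 g; they start loose in the loaded scoop and roll easily. Origin at its centre.
- pebble4: One of the four round dark grey stone pebbles, a ball 22 mm across, 15 g; they start loose in the loaded scoop and roll easily. Origin at its centre.
Not all that is in view belongs to the job. What is shaped like the scoop but pink is not meant.

How it is judged:
On the way:
1. the scoop is tipped over the funnel (horizontal distance between scoop and stub below 0.16 m and height (world z) of scoop above 0.12 m and angle between scoop's own z axis and vertical above 0.35 rad), for 0.1 s.
At the end, for the whole second after the job is handed in: All four pebbles lie at rest inside the pipe stub under the funnel (centres within 36 mm of its axis and between 10 and 85 mm above its origin, so below the spout), and the scoop stands at rest on its flat bottom on the table (origin less than 20 mm above the table top, within 0.17 rad of upright) (horizontal distance between each of pebble1, pebble2, pebble3, pebble4 and stub below 0.036 m and z of pebble1 in the frame of stub between 0.01 and 0.085 m and linear speed of each of pebble1, pebble2, pebble3, pebble4 below 0.05 m/s and z of pebble2 in the frame of stub between 0.01 and 0.085 m and z of pebble3 in the frame of stub between 0.01 and 0.085 m and z of pebble4 in the frame of stub between 0.01 and 0.085 m and height (world z) of scoop below 0.02 m and angle between scoop's own z axis and vertical below 0.17 rad and linear speed of scoop below 0.03 m/s); the robot touches nothing.
It also fails if it takes over 64 s, if anything falls off the work surface, if the arm or the gripper's body presses on something with over 40 N, if the wrist force passes 120 N, or if a joint passes its speed limit or range.

## Working session

There is one attempt and no reset: what is moved stays moved. The work goes in short steps, Python scripts to look and compute and a shell command to move; the robot and the scene stay as the last step left them, time stands still between calls to the robot, and variables do not carry over. Pictures are saved under pics/ and viewed, about 8 in all and at most 12, crops included, and the job is handed in when it is done.

```bash
ls; mkdir -p pics; cat > h.py <<'E'
import numpy as np, cv2
from rig import manip
from scipy.spatial.transform import Rotation as R
def grab(n):
    d=manip.get_image(n); np.savez('pics/%s.npz'%n,**{k:np.array(v) for k,v in d.items()}); return d
def load(n): return dict(np.load('pics/%s.npz'%n))
def cloud(d):
    K=np.array(d['intrinsics']);k1=float(d['k1']);h,w=d['depth'].shape
    u,v=np.meshgrid(np.arange(w),np.arange(h))
    pts=np.stack([u,v],-1).reshape(-1,1,2).astype(float)
    n=cv2.undistortPoints(pts,K,np.array([k1,0,0,0.])).reshape(h,w,2)
    z=d['depth'][...,None]
    pc=np.concatenate([n*z,z],-1)
    Rm=cv2.Rodrigues(np.array(d['rvec'],float))[0]
    return (pc-np.array(d['tvec']).reshape(3))@Rm
E
python3 - <<'E'
from h import *
s=manip.get_state();print({k:np.round(v,3) for k,v in s.items()})
a=grab('scene');b=grab('top')
cv2.imwrite('pics/s0.png',a['pixels']);cv2.imwrite('pics/t0.png',b['pixels'])
E
```

```text
pics
{'clock': np.float64(0.0), 'qpos': array([-1.372,  0.277,  1.506, -0.   ,  1.361, -0.121]), 'qd': array([-0.001,  0.001,  0.001, -0.001,  0.   , -0.   ]), 'effort': array([-0.0000e+00, -4.1678e+01, -2.4580e+01, -0.0000e+00,  1.1000e-02,
       -0.0000e+00]), 'position': array([ 0.181, -0.545,  0.207]), 'ee_rot': array([-0.112, -0.698, -0.113,  0.698]), 'contact_force': array([-0.011, -0.077,  0.466]), 'moment': array([-0.   ,  0.057, -0.014]), 'width': np.float64(0.085)}
```

View pics/s0.png

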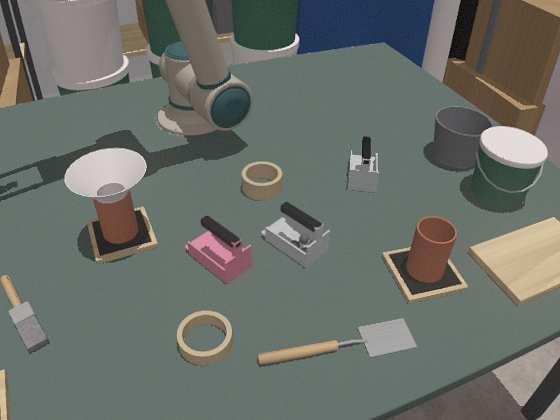

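View pics/t0.png

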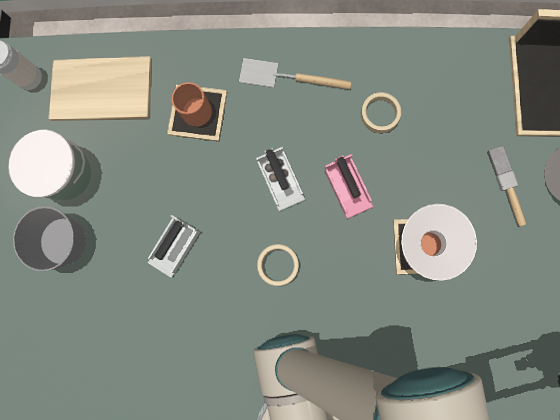

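The top view shows three scoop shapes: grey with dark pebbles at (280,178), pink at (348,186), and grey and empty at (174,246). The funnel stub is at (438,242), with its bare twin at (195,110). I choose the one at (280,178), and will check it in a close crop and measure it.

```bash
python3 - <<'E'
from h import *
d=load('top');s=load('scene')
c=cv2.resize(d['pixels'][135:225,240:390],None,fx=5,fy=5,interpolation=cv2.INTER_CUBIC);c2=cv2.resize(s['pixels'][190:275,235:345],(583,450),interpolation=cv2.INTER_CUBIC)
cv2.imwrite('pics/c0.png',cv2.resize(np.hstack([c[:, :425],c2]),(800,357)))
for n,dd,roi in(('top',d,(140,215,250,310)),('scene',s,(195,270,255,335))):
    P=cloud(dd);r0,r1,c0,c1=roi;p=P[r0:r1,c0:c1].reshape(-1,3);g=dd['pixels'][r0:r1,c0:c1].reshape(-1,3).max(1)
    m=(p[:,2]>.07)&(p[:,2]<.11)
    b=p[m];q=cv2.minAreaRect(b[:,:2].astype(np.float32));print(n,'bar',len(b),b[:,2].max(),np.percentile(b[:,2],[50,90]),q)
    m=(p[:,2]>.008)&(p[:,2]<.06);b=p[m];q=cv2.minAreaRect(b[:,:2].astype(np.float32));print('pan',len(b),q,cv2.boxPoints(q).round(3).tolist())
    if n=='top':
        m=(p[:,2]>.028)&(p[:,2]<.045);b=p[m];q=cv2.minAreaRect(b[:,:2].astype(np.float32));print('rim',len(b),q)
# funnel rim
for n,dd in(('top',d),('scene',s)):
    P=cloud(dd).reshape(-1,3);m=(P[:,2]>.165)&(P[:,2]<.185)&(dd['pixels'].reshape(-1,3).min(1)>120)&(np.hypot(P[:,0]-.4,P[:,1])<.6)
    b=P[m]; 
    print(n,'white',len(b),b.min(0),b.max(0),np.median(b,0), cv2.minEnclosingCircle(b[:,:2].astype(np.float32)))
E
```

```text
top bar 388 0.10124806161679807 [0.09383629 0.09703945] ((0.6083473563194275, 0.06111036613583565), (0.09985242038965225, 0.020047614350914955), 23.632539749145508)
pan 796 ((0.5941178798675537, 0.0650579184293747), (0.1455044001340866, 0.12435340881347656), 4.23392915725708) [[0.5170000195503235, 0.12200000137090683], [0.5260000228881836, -0.0020000000949949026], [0.6710000038146973, 0.00800000037997961], [0.6620000004768372, 0.13199999928474426]]
rim 206 ((0.5995957255363464, 0.05729776993393898), (0.11607267707586288, 0.06801174581050873), 23.68946075439453)
scene bar 573 0.09775126528180017 [0.09165393 0.09443747] ((0.6132237315177917, 0.0602465383708477), (0.10095435380935669, 0.024716658517718315), 24.117979049682617)
pan 1502 ((0.5500130653381348, 0.04607513174414635), (0.24059563875198364, 0.09433112293481827), 11.440908432006836) [[0.4230000078678131, 0.06800000369548798], [0.4410000145435333, -0.024000000208616257], [0.6769999861717224, 0.024000000208616257], [0.6589999794960022, 0.11599999666213989]]
top white 1848 [ 0.07216895 -0.36159415  0.16501936] [0.51447453 0.10233966 0.18496659] [ 0.39079839 -0.2433869   0.17241423] ((0.28261515498161316, -0.1357312947511673), 0.2922568917274475)
scene white 1113 [-0.06095345 -0.35972731  0.16501054] [0.51772815 0.09788845 0.18493545] [ 0.38264943 -0.25674518  0.1719909 ] ((0.2251092493534088, -0.18283121287822723), 0.3133455812931061)
```

View pics/c0.png

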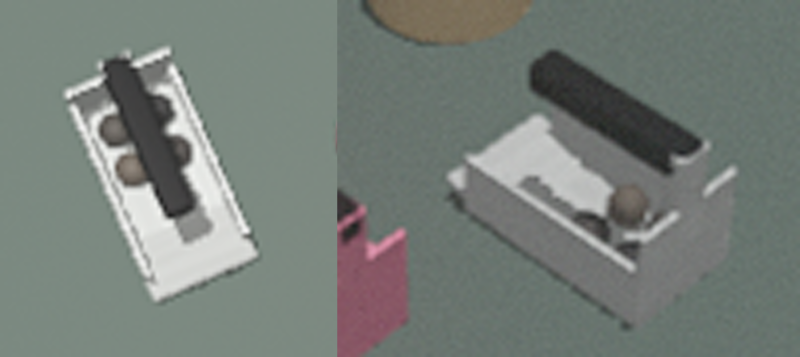

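The crop confirms it: the grey pan holds four dark pebbles. The bar support is at the far (upper) end, and the mouth is at the lower right, facing the robot. Next I'll locate the funnel and work out the reach.

```bash
cat >> h.py <<'E'
def delta(p,Rt):
    s=manip.get_state();R0=R.from_quat(s['ee_rot'],scalar_first=True)
    print('d cm',(R0.inv().apply(np.array(p)-s['position'])*100).round(2),'dr',(R0.inv()*Rt).as_rotvec().round(4))
def tool(heading,tilt,sgn=1):
    # scoop x axis along heading (world), jaws along scoop y; tilt = mouth-down
    Rs=R.from_euler('z',heading)*R.from_euler('y',-tilt)   # placeholder sign checked below
    M=np.array([[0,0,-1],[0,sgn,0],[sgn,0,0]],float).T     # rows: tool x,y,z in scoop axes -> columns
    return Rs*R.from_matrix(M if np.linalg.det(M)>0 else -M)
E
python3 - <<'E'
from h import *
s=manip.get_state();R0=R.from_quat(s['ee_rot'],scalar_first=True);print(R0.as_matrix().round(3), s['qpos'].round(3))
t=tool(0.413,0);print(t.as_matrix().round(3),t.apply([1,0,0]))
print((R.from_euler('y',-.5)).apply([-1,0,0]), 'mouth dir')
for sg in (1,-1): delta([.606,.0587,.15],tool(.413,0,sg))
for n in('top','scene'):
    d=load(n);P=cloud(d).reshape(-1,3);w=(d['pixels'].reshape(-1,3).min(1)>110)&(np.hypot(P[:,0]-.39,P[:,1]+.26)<.13)
    for z0,z1 in((.168,.182),(.06,.12)):
        b=P[w&(P[:,2]>z0)&(P[:,2]<z1)]
        if len(b)<10: continue
        c=cv2.minEnclosingCircle(b[:,:2].astype(np.float32));e=cv2.fitEllipse(cv2.convexHull(b[:,:2].astype(np.float32)))
        print(n,z0,len(b),c,e)
    px=d['pixels'].reshape(-1,3).astype(int)
    tc=(px[:,2]-px[:,0]>50)&(np.hypot(P[:,0]-.39,P[:,1]+.26)<.12)&(P[:,2]>.03)&(P[:,2]<.11);b=P[tc];print('terra',len(b),b[:,:2].min(0),b[:,:2].max(0))
E
```

```text
[[-0.     0.314 -0.949]
 [ 0.002 -0.949 -0.314]
 [-1.    -0.002 -0.   ]] [-1.372  0.277  1.506 -0.     1.361 -0.121]
[[ 0.    -0.401  0.916]
 [ 0.     0.916  0.401]
 [-1.     0.     0.   ]] [ 0.  0. -1.]
[-0.87758256  0.         -0.47942554] mouth dir
d cm [  5.78 -43.96 -59.37] dr [3.0484e+00 2.4000e-03 4.0000e-04]
d cm [  5.78 -43.96 -59.37] dr [-0.0932 -0.0003  0.0016]
top 0.168 957 ((0.43726491928100586, -0.2815462648868561), 0.08028871566057205) ((0.436542272567749, -0.2817363739013672), (0.15745964646339417, 0.15906573832035065), 162.14366149902344)
top 0.06 125 ((0.4384433329105377, -0.28339365124702454), 0.02820698730647564) ((0.4379804730415344, -0.28122174739837646), (0.05552128329873085, 0.05883711203932762), 169.4571990966797)
terra 20 [ 0.42038048 -0.31511486] [ 0.46286021 -0.30342953]
scene 0.168 705 ((0.43789392709732056, -0.279919296503067), 0.08096965402364731) ((0.4375792145729065, -0.2802293002605438), (0.15761299431324005, 0.16044649481773376), 131.60206604003906)
scene 0.06 220 ((0.43765324354171753, -0.2805227041244507), 0.03116018883883953) ((0.4376654028892517, -0.28031691908836365), (0.05842748284339905, 0.06160753592848778), 74.94859313964844)
terra 756 [ 0.44547852 -0.31671696] [ 0.47905371 -0.2546249 ]
```

```bash
python3 -m creep '{"delta_pos":[[-3,-1,-2],[-7,-4,-5],[-9,-7,-10],[-9,-10,-14],[-9,-14,-18],[-9,-17,-22],[-9,-20,-26],[-9,-23,-30],[-9,-26,-34],[-9,-29,-38]],"dr":[[0,0,0],[0,0,0],[0,0,0],[-0.02,0,0],[-0.04,0,0],[-0.06,0,0],[-0.08,0,0],[-0.093,0,0],[-0.093,0,0],[-0.093,0,0]]}' 1 60
python3 - <<'E'
from h import *
delta([.606,.0587,.16],tool(.413,0,-1))
E
```

```text
clock: 1.1
position: [0.437, -0.1691, 0.2976]
ee_rot: [-0.145, -0.692, -0.145, 0.692]
contact_force: [0.3, -0.8, 0.4]
width: 0.0858
d cm [ 13.76 -14.1  -24.62] dr [-0.0004  0.0001 -0.0001]
```

```bash
python3 -m creep '{"delta_pos":[[0,-3,-4],[2,-6,-9],[4,-9,-14],[7,-12,-19],[10,-14.1,-23],[13.7,-14.1,-24.6],[13.7,-14.1,-24.6],[13.7,-14.1,-24.6],[13.7,-14.1,-24.6]],"dr":[[0,0,0],[0,0,0],[0,0,0],[0,0,0],[0,0,0],[0,0,0],[0,0,0],[0,0,0],[0,0,0]]}'
python3 - <<'E'
from h import *
delta([.606,.0587,.066],tool(.413,0,-1))
a=grab('scene');cv2.imwrite('pics/s1.png',cv2.resize(a['pixels'][130:290,200:380],None,fx=3,fy=3))
E
```

```text
clock: 2.0
position: [0.6047, 0.0567, 0.1602]
ee_rot: [-0.145, -0.691, -0.145, 0.693]
contact_force: [0.5, 0.1, 0.4]
width: 0.0854
d cm [ 9.42 -0.13 -0.22] dr [0.0006 0.0022 0.0003]
```

View pics/s1.png

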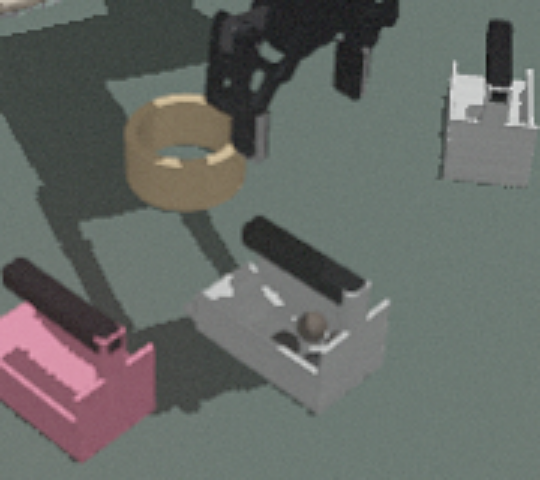

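The open jaws sit above the bar (245–330, 225–290 in the crop), with one finger each side. Now descending and gripping.

```bash
python3 -m creep '{"delta_pos":[[2,-0.1,-0.2],[4,-0.1,-0.2],[6,-0.1,-0.2],[8,-0.1,-0.2],[9.4,-0.1,-0.2],[9.5,-0.1,-0.2],[9.5,-0.1,-0.2]],"dr":[[0,0,0],[0,0,0],[0,0,0],[0,0,0],[0,0,0],[0,0,0],[0,0,0]]}' 
python3 -m creep '{"delta_pos":[[0,0,0],[0,0,0],[0,0,0],[0,0,0],[0,0,0],[0,0,0],[0,0,0],[0,0,0],[0,0,0],[0,0,0]],"dr":[[0,0,0],[0,0,0],[0,0,0],[0,0,0],[0,0,0],[0,0,0],[0,0,0],[0,0,0],[0,0,0],[0,0,0]]}' -1 80
```

```text
clock: 2.75
position: [0.6072, 0.0576, 0.0674]
ee_rot: [0.145, 0.693, 0.144, -0.691]
contact_force: [-0.1, -0.2, -0.1]
width: 0.0855
clock: 3.75
position: [0.6067, 0.0589, 0.0663]
ee_rot: [0.145, 0.692, 0.145, -0.692]
contact_force: [-2.0, 2.3, 6.2]
width: 0.0167
```

```bash
python3 -m creep '{"delta_pos":[[-0.2,0,0],[-0.6,0,0],[-1.2,0,0],[-2,0,0],[-3,0,0],[-4,0,0],[-4.6,0,0],[-5,0,0],[-5,0,0],[-5,0,0]],"dr":[[0,0,0],[0,0,0],[0,0,0],[0,0,0],[0,0,0],[0,0,0],[0,0,0],[0,0,0],[0,0,0],[0,0,0]]}' 
python3 - <<'E'
from h import *
s=manip.get_state();print(s['contact_force'],s['moment'],s['width'])
a=grab('scene');cv2.imwrite('pics/s2.png',cv2.resize(a['pixels'][130:290,200:380],None,fx=3,fy=3))
c=np.array([.4373,-.281]);h=np.arctan2(c[1],c[0]);u=np.array([np.cos(h),np.sin(h)])
def pose(t,back=.025,zl=.205):
    f=.075*np.cos(t)-.071*np.sin(t);z=-.075*np.sin(t)-.071*np.cos(t)
    g=np.r_[c+u*(back+f),zl-z]; T=tool(h,t,-1); return g+T.apply([.019,0,0]),T
p,T=pose(0);print(p);delta(p,T)
E
```

```text
clock: 4.75
position: [0.6064, 0.0585, 0.1156]
ee_rot: [-0.145, -0.692, -0.145, 0.692]
contact_force: [-0.2, -0.4, -2.4]
width: 0.0166
[-0.20393693 -0.36217122 -2.359698  ] [0.04107534 0.04829121 0.02295319] 0.01660098766004538
[ 0.52142847 -0.33505923  0.257     ]
d cm [-14.15  32.64  23.57] dr [ 9.84e-01  9.00e-04 -1.00e-04]
```

View pics/s2.png

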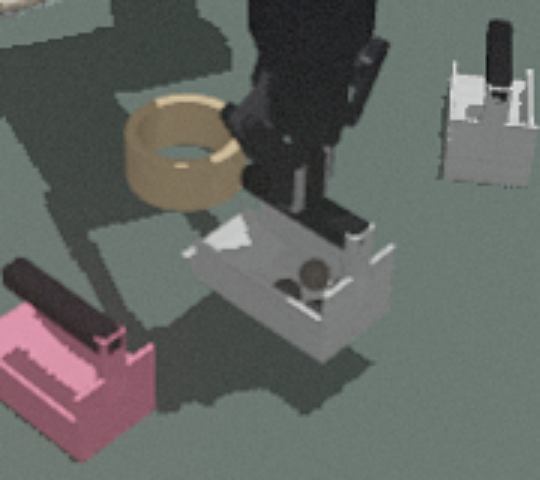

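Lifted level; pebbles still inside (crop (315,275)). Next: raise, then traverse slowly.

```bash
Z='[0,0,0]'; python3 -m creep '{"delta_pos":[[-0.5,0,0],[-1.5,0,0],[-3,0,0],[-5,0,0],[-7.5,0,0],[-10,0,0],[-12.5,0,0],[-14,0,0],[-15,0,0],[-15.5,0,0]],"dr":[[0,0,0],[0,0,0],[0,0,0],[0,0,0],[0,0,0],[0,0,0],[0,0,0],[0,0,0],[0,0,0],[0,0,0]]}' 
python3 -m creep '{"delta_pos":[[0,0.3,0.2],[0,1,0.7],[0,2,1.4],[0,3.3,2.4],[0,4.7,3.4],[0,6.1,4.4],[0,7.5,5.4],[0,8.9,6.4],[0,10.3,7.4],[0,11.7,8.4]],"dr":[[0.01,0,0],[0.03,0,0],[0.06,0,0],[0.1,0,0],[0.14,0,0],[0.18,0,0],[0.22,0,0],[0.26,0,0],[0.3,0,0],[0.34,0,0]]}' 
python3 - <<'E'
from h import *
delta([.5214,-.3351,.262],tool(-.571,0,-1))
E
```

```text
clock: 5.8
position: [0.607, 0.0585, 0.2722]
ee_rot: [0.145, 0.693, 0.145, -0.691]
contact_force: [1.0, 0.1, -3.5]
width: 0.0169
clock: 6.8
position: [0.5763, -0.084, 0.2708]
ee_rot: [0.025, 0.707, 0.024, -0.707]
contact_force: [1.1, 0.8, -2.9]
width: 0.0165
d cm [ 0.89 24.67  7.21] dr [ 6.402e-01 -1.000e-04 -1.000e-04]
```

```bash
python3 -m creep '{"delta_pos":[[0,1.7,0.5],[0,3.4,1],[0,5.1,1.5],[0,6.8,2],[0,8.5,2.5],[0,10.2,3],[0,11.9,3.5],[0,13.6,4],[0,15.3,4.5],[0,17,5]],"dr":[[0.04,0,0],[0.085,0,0],[0.13,0,0],[0.175,0,0],[0.22,0,0],[0.265,0,0],[0.31,0,0],[0.355,0,0],[0.4,0,0],[0.44,0,0]]}' 
python3 - <<'E'
from h import *
delta([.5214,-.3351,.262],tool(-.571,0,-1))
E
```

```text
clock: 7.8
position: [0.5388, -0.257, 0.2708]
ee_rot: [-0.13, 0.695, -0.13, -0.695]
contact_force: [0.3, 0.2, -2.5]
width: 0.0169
d cm [ 0.88  7.91 -1.21] dr [ 0.2003 -0.     -0.    ]
```

```bash
python3 -m creep '{"delta_pos":[[0,1.5,-0.2],[0,3,-0.4],[0,4.4,-0.6],[0,5.6,-0.8],[0.2,6.6,-1],[0.4,7.3,-1.1],[0.7,7.7,-1.2],[0.9,7.9,-1.2],[0.9,7.9,-1.2],[0.9,7.9,-1.2]],"dr":[[0.04,0,0],[0.075,0,0],[0.11,0,0],[0.14,0,0],[0.165,0,0],[0.185,0,0],[0.195,0,0],[0.2,0,0],[0.2,0,0],[0.2,0,0]]}' 
python3 - <<'E'
from h import *
a=grab('scene');b=grab('top');x=cv2.resize(a['pixels'][70:230,20:220],(500,400));y=cv2.resize(b['pixels'][170:310,380:485],(300,400))
cv2.imwrite('pics/s3.png',np.hstack([x,y]))
c=np.array([.4373,-.281]);h=np.arctan2(c[1],c[0]);u=np.array([np.cos(h),np.sin(h)])
s=manip.get_state();R0=R.from_quat(s['ee_rot'],scalar_first=True)
for t in (0,.1,.2,.3,.4,.5,.6,.7,.8,.9):
    f=.075*np.cos(t)-.071*np.sin(t);z=-.075*np.sin(t)-.071*np.cos(t)
    T=tool(h,t,-1);p=np.r_[c+u*(.025+f),.21-z]+T.apply([.019,0,0])
    print(t,end=' ');delta(p,T)
E
```

```text
clock: 8.8
position: [0.5221, -0.3331, 0.2618]
ee_rot: [0.198, -0.679, 0.198, 0.679]
contact_force: [0.2, 0.5, -2.2]
width: 0.0169
0 d cm [-0.    0.2  -0.04] dr [ 0.0045 -0.0003  0.0001]
0.1 d cm [-0.72  0.2   0.52] dr [0.0045 0.0997 0.0004]
0.2 d cm [-1.39  0.19  1.15] dr [0.0045 0.1997 0.0006]
0.3 d cm [-1.99  0.19  1.83] dr [0.0045 0.2997 0.0008]
0.4 d cm [-2.51  0.19  2.58] dr [0.0044 0.3997 0.001 ]
0.5 d cm [-2.96  0.18  3.37] dr [0.0044 0.4997 0.0013]
0.6 d cm [-3.33  0.18  4.21] dr [0.0044 0.5997 0.0015]
0.7 d cm [-3.61  0.17  5.08] dr [0.0043 0.6997 0.0017]
0.8 d cm [-3.81  0.17  5.97] dr [0.0042 0.7997 0.0019]
0.9 d cm [-3.91  0.17  6.87] dr [0.0042 0.8997 0.0022]
```

View pics/s3.png

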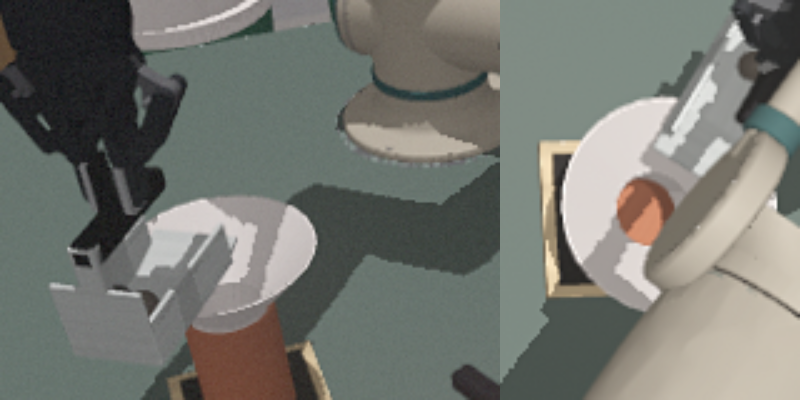

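The scoop is level over the funnel. The lip is at about (240,235) in the left crop, and at (665,165) in the top crop, just short of the spout axis. Pebbles are still at the back. Tipping about the lip.

```bash
python3 -m creep '{"delta_pos":[[-0.2,0.2,0.2],[-0.72,0.2,0.52],[-1.39,0.2,1.15],[-1.7,0.2,1.5],[-1.99,0.2,1.83],[-2.25,0.2,2.2],[-2.51,0.2,2.58],[-2.75,0.2,3],[-2.96,0.2,3.37],[-2.96,0.2,3.37]],"dr":[[0,0.03,0],[0,0.1,0],[0,0.2,0],[0,0.25,0],[0,0.3,0],[0,0.35,0],[0,0.4,0],[0,0.45,0],[0,0.5,0],[0,0.5,0]]}' 
python3 - <<'E'
from h import *
c=np.array([.4373,-.281]);h=np.arctan2(c[1],c[0]);u=np.array([np.cos(h),np.sin(h)])
for t in (.5,.6,.7,.8,.85):
    f=.075*np.cos(t)-.071*np.sin(t);z=-.075*np.sin(t)-.071*np.cos(t)
    T=tool(h,t,-1);p=np.r_[c+u*(.025+f),.21-z]+T.apply([.019,0,0])
    print(t,end=' ');delta(p,T)
E
```

```text
clock: 9.9
position: [0.4904, -0.3151, 0.291]
ee_rot: [-0.143, 0.825, -0.24, -0.491]
contact_force: [0.9, -0.1, -2.4]
width: 0.0168
0.5 d cm [ 0.08  0.01 -0.27] dr [0.0037 0.0019 0.0023]
0.6 d cm [-0.65  0.    0.28] dr [0.0035 0.1019 0.0025]
0.7 d cm [-1.31 -0.    0.91] dr [0.0034 0.2019 0.0027]
0.8 d cm [-1.9 -0.   1.6] dr [0.0033 0.3019 0.0029]
0.85 d cm [-2.18 -0.01  1.97] dr [0.0032 0.3519 0.003 ]
```

```bash
python3 -m creep '{"delta_pos":[[-0.3,0,0.2],[-0.7,0,0.4],[-1,0,0.7],[-1.3,0,1],[-1.6,0,1.3],[-1.9,0,1.7],[-2.2,0,2],[-2.2,0,2],[-2.2,0,2],[-2.2,0,2]],"dr":[[0,0.05,0],[0,0.1,0],[0,0.15,0],[0,0.2,0],[0,0.25,0],[0,0.3,0],[0,0.35,0],[0,0.35,0],[0,0.35,0],[0,0.35,0]]}' 
python3 - <<'E'
from h import *
print(manip.get_state()['contact_force'])
a=grab('scene');b=grab('top');x=cv2.resize(a['pixels'][70:230,20:220],(500,400));y=cv2.resize(b['pixels'][170:310,380:485],(300,400))
cv2.imwrite('pics/s4.png',np.hstack([x,y]))
E
```

```text
clock: 10.9
position: [0.4697, -0.3029, 0.3023]
ee_rot: [-0.098, 0.899, -0.262, -0.338]
contact_force: [-0.8, -0.5, -2.3]
width: 0.0167
[-0.78246851 -0.54811611 -2.33025994]
```

View pics/s4.png

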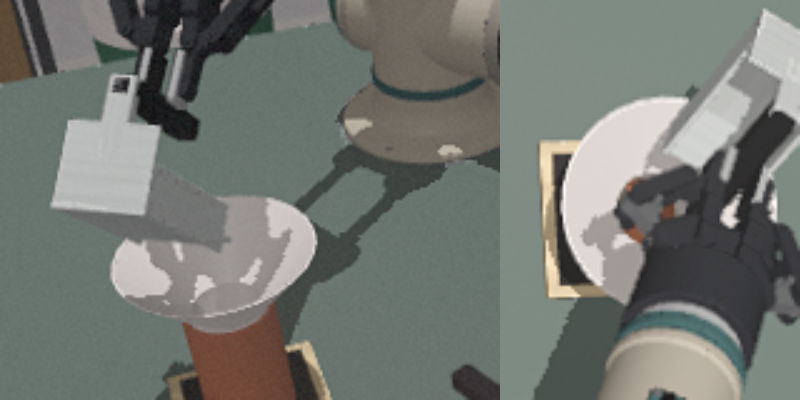

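Tilted at about 49° over the funnel. The visible part of the pan (700,110 in the top crop) looks empty. Bringing it level again, then checking.

```bash
python3 - <<'E'
from h import *
c=np.array([.4373,-.281]);h=np.arctan2(c[1],c[0]);u=np.array([np.cos(h),np.sin(h)])
for t in (.6,.4,.2,0):
    f=.075*np.cos(t)-.071*np.sin(t);z=-.075*np.sin(t)-.071*np.cos(t)
    T=tool(h,t,-1);p=np.r_[c+u*(.025+f+.04*(.85-t)/.85),.23-z]+T.apply([.019,0,0])
    print(t,end=' ');delta(p,T)
E
```

```text
0.6 d cm [ 1.4  -0.07 -3.  ] dr [ 0.0036 -0.2506  0.0027]
0.4 d cm [ 3.87 -0.05 -4.09] dr [ 0.0038 -0.4505  0.0023]
0.2 d cm [ 6.4  -0.04 -4.81] dr [ 0.0041 -0.6505  0.0019]
0 d cm [ 8.91 -0.04 -5.17] dr [ 0.0043 -0.8505  0.0015]
```

```bash
python3 -m creep '{"delta_pos":[[0.2,0,-1.2],[0.8,0,-2.2],[1.4,0,-3],[2.6,0,-3.6],[3.9,0,-4.1],[5.1,0,-4.5],[6.4,0,-4.8],[7.7,0,-5],[8.9,0,-5.2],[8.9,0,-5.2]],"dr":[[0,-0.07,0],[0,-0.16,0],[0,-0.25,0],[0,-0.35,0],[0,-0.45,0],[0,-0.55,0],[0,-0.65,0],[0,-0.75,0],[0,-0.85,0],[0,-0.85,0]]}' 
python3 - <<'E'
from h import *
a=grab('scene');b=grab('top');x=cv2.resize(a['pixels'][70:270,20:220],(400,400));y=cv2.resize(b['pixels'][140:310,380:485],(300,486))[:400]
cv2.imwrite('pics/s5.png',np.hstack([x,y]))
s=manip.get_state();print(s['contact_force'])
E
```

```text
clock: 12.0
position: [0.5585, -0.3595, 0.2763]
ee_rot: [0.198, -0.678, 0.198, 0.68]
contact_force: [-0.4, 0.4, -3.3]
width: 0.0168
[ 0.06991758  0.47735724 -1.23223231]
```

View pics/s5.png

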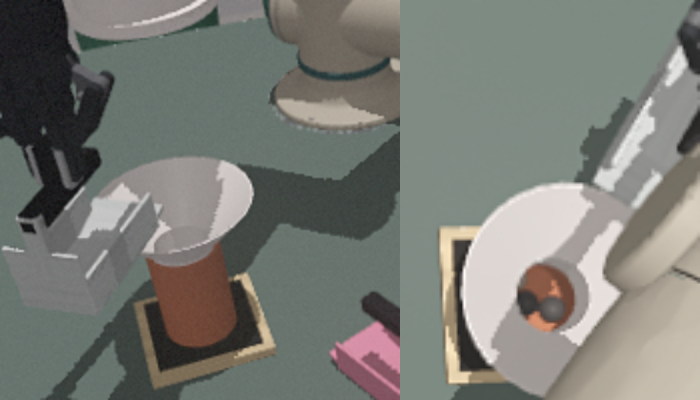

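The pan is empty and the dark pebbles sit on the pipe floor, seen through the spout at (540,305) in the top crop. I'll carry the scoop back to its free starting place.

```bash
python3 -m creep '{"delta_pos":[[-0.5,0,-0.3],[-1,-1,-0.5],[-1,-3,-0.5],[-1,-5,-0.5],[-1,-7.5,-0.5],[-1,-10,-0.5],[-1,-12.5,-0.5],[-1,-15,-0.5],[-1,-17.5,-0.5],[-1,-20,-0.5]],"dr":[[0,0,0],[-0.03,0,0],[-0.08,0,0],[-0.14,0,0],[-0.2,0,0],[-0.26,0,0],[-0.32,0,0],[-0.38,0,0],[-0.44,0,0],[-0.5,0,0]]}' 
python3 - <<'E'
from h import *
delta([.606,.0587,.28],tool(.413,0,-1))
E
```

```text
clock: 13.1
position: [0.6661, -0.1885, 0.2941]
ee_rot: [-0.022, 0.708, -0.023, -0.705]
contact_force: [0.3, -0.6, -2.0]
width: 0.0167
d cm [  1.36 -24.3    7.57] dr [-0.4762 -0.0037 -0.0017]
```

```bash
python3 -m creep '{"delta_pos":[[0,-2.5,0.7],[0,-5,1.5],[0,-8,2.5],[0,-11,3.5],[0,-14,4.5],[0,-17,5.4],[0,-20,6.3],[0.5,-22.5,7.1],[1,-24,7.6],[1.4,-24.3,7.6]],"dr":[[-0.05,0,0],[-0.1,0,0],[-0.16,0,0],[-0.22,0,0],[-0.28,0,0],[-0.34,0,0],[-0.4,0,0],[-0.45,0,0],[-0.476,0,0],[-0.476,0,0]]}' 
python3 - <<'E'
from h import *
delta([.606,.0587,.068],tool(.413,0,-1))
E
```

```text
clock: 14.1
position: [0.6053, 0.0591, 0.2788]
ee_rot: [0.144, 0.693, 0.144, -0.691]
contact_force: [-0.8, -0.1, -1.6]
width: 0.0166
d cm [21.08  0.05  0.  ] dr [-0.0015 -0.0023 -0.0005]
```

```bash
python3 -m creep '{"delta_pos":[[2,0,0],[5,0,0],[8,0,0],[11,0,0],[14,0,0],[16.5,0,0],[18.5,0,0],[19.7,0,0],[20.2,0,0],[20.4,0,0]],"dr":[[0,0,0],[0,0,0],[0,0,0],[0,0,0],[0,0,0],[0,0,0],[0,0,0],[0,0,0],[0,0,0],[0,0,0]]}' 
python3 -m creep '{"delta_pos":[[0.2,0,0],[0.4,0,0],[0.6,0,0],[0.7,0,0],[0.8,0,0],[0.8,0,0]],"dr":[[0,0,0],[0,0,0],[0,0,0],[0,0,0],[0,0,0],[0,0,0]]}' 
python3 - <<'E'
from h import *
a=grab('scene');cv2.imwrite('pics/s6.png',cv2.resize(a['pixels'][150:280,220:380],None,fx=4,fy=4))
print(manip.get_state()['contact_force'],manip.get_state()['position'])
E
```

```text
clock: 15.1
position: [0.6068, 0.0565, 0.0736]
ee_rot: [0.144, 0.693, 0.143, -0.692]
contact_force: [-0.8, -0.9, -2.6]
width: 0.0165
clock: 15.7
position: [0.6062, 0.0573, 0.0664]
ee_rot: [0.144, 0.693, 0.144, -0.692]
contact_force: [-2.7, 1.2, 4.8]
width: 0.0167
[-2.65168488  0.62276032  5.83064198] [0.6062122  0.05731841 0.06635621]
```

View pics/s6.png

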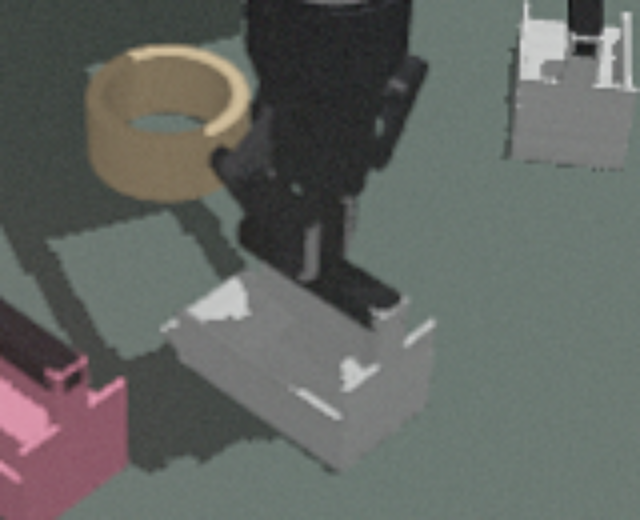

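Scoop stands level on the table (base edge at (340,470)), with 5 N of contact. Releasing and retreating.

```bash
python3 -m creep '{"delta_pos":[[0,0,0],[0,0,0],[0,0,0],[0,0,0],[0,0,0],[0,0,0],[0,0,0],[0,0,0],[0,0,0],[0,0,0]],"dr":[[0,0,0],[0,0,0],[0,0,0],[0,0,0],[0,0,0],[0,0,0],[0,0,0],[0,0,0],[0,0,0],[0,0,0]]}' 1
python3 -m creep '{"delta_pos":[[-1,0,0],[-3,0,0],[-6,0,0],[-9,0,0],[-12,0,0],[-15,0,0],[-17,0,0],[-18,0,0],[-18,0,0],[-18,0,0]],"dr":[[0,0,0],[0,0,0],[0,0,0],[0,0,0],[0,0,0],[0,0,0],[0,0,0],[0,0,0],[0,0,0],[0,0,0]]}'
python3 - <<'E'
from h import *
a=grab('scene');b=grab('top');x=cv2.resize(a['pixels'][150:290,50:350],(600,280));y=cv2.resize(b['pixels'][150:310,240:500],(600,369))[60:340]
cv2.imwrite('pics/s7.png',np.vstack([x,y]))
P=cloud(a)
p=P[190:275,250:340].reshape(-1,3);q=p[(p[:,2]>.028)&(p[:,2]<.045)];t=p[(p[:,2]>.08)&(p[:,2]<.11)];print(len(t),np.percentile(t[:,2],[50,95]),cv2.minAreaRect(t[:,:2].astype(np.float32)))
E
```

```text
clock: 16.75
position: [0.6063, 0.0571, 0.0654]
ee_rot: [0.144, 0.692, 0.144, -0.692]
contact_force: [-0.0, -1.1, 0.2]
width: 0.0856
clock: 17.75
position: [0.6057, 0.0571, 0.2446]
ee_rot: [-0.143, -0.692, -0.144, 0.693]
contact_force: [0.3, -0.3, -0.9]
width: 0.0857
516 [0.09217923 0.0950475 ] ((0.6120421290397644, 0.059070464223623276), (0.1012176126241684, 0.022824939340353012), 23.0477352142334)
```

View pics/s7.png

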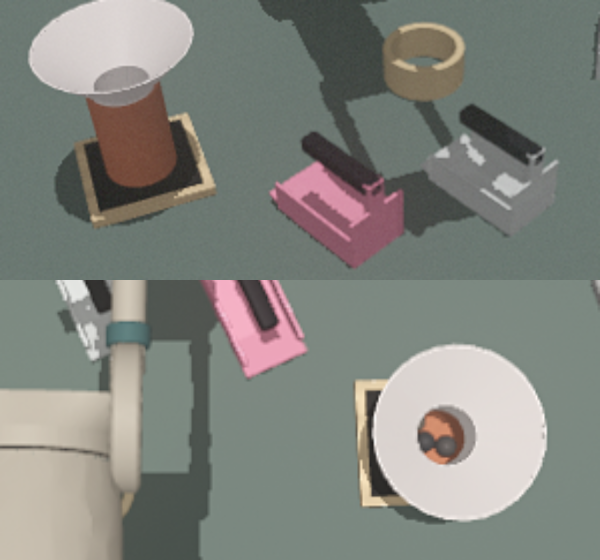

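```bash
python3 - <<'E'
from h import *
a=load('scene');b=load('top');b0=None
P=cloud(b);p=P.reshape(-1,3);g=b['pixels'].reshape(-1,3).astype(int)
r=np.hypot(p[:,0]-.4373,p[:,1]+.281);m=(r<.04)&(p[:,2]<.09)
dark=m&(g.max(1)<110)&(g.max(1)-g.min(1)<25);
print('dark',dark.sum());print(np.c_[p[dark]-[.4373,-.281,0]].round(3)[::4].tolist())
ter=m&(g[:,2]-g[:,0]>40);q=p[ter]-[.4373,-.281,0];print('terra z',np.percentile(q[:,2],[0,10,50,90,100]).round(3),q[q[:,2]<.025].min(0),q[q[:,2]<.025].max(0))
c=cv2.resize(b['pixels'][215:265,410:460],(500,500),interpolation=cv2.INTER_CUBIC)
f=a['pixels'][60:300,0:350]; f=cv2.resize(f,(300,206))
t=cv2.resize(b['pixels'],(300,225));cv2.imwrite('pics/s8.png',np.hstack([c,cv2.copyMakeBorder(np.vstack([f,t]),0,500-431,0,0,cv2.BORDER_CONSTANT)]))
E
```

```text
dark 102
[[0.021, 0.002, 0.037], [0.007, 0.003, 0.031], [0.005, 0.004, 0.034], [0.002, 0.006, 0.032], [0.002, -0.002, 0.037], [0.002, -0.02, 0.03], [-0.001, 0.006, 0.042], [-0.0, -0.005, 0.037], [-0.0, -0.02, 0.033], [-0.0, -0.029, 0.033], [-0.003, -0.002, 0.038], [-0.003, -0.012, 0.033], [-0.003, -0.021, 0.036], [-0.005, 0.005, 0.035], [-0.005, -0.004, 0.038], [-0.005, -0.015, 0.033], [-0.005, -0.031, 0.033], [-0.008, -0.001, 0.043], [-0.007, -0.013, 0.028], [-0.007, -0.026, 0.037], [-0.01, 0.0, 0.036], [-0.01, -0.017, 0.034], [-0.01, -0.026, 0.034], [-0.012, -0.018, 0.038], [-0.012, -0.028, 0.037], [-0.014, -0.024, 0.035]]
terra z [0.008 0.014 0.019 0.045 0.089] [-0.02315837 -0.03468953  0.00801804] [0.02970668 0.00319922 0.02417207]
```

View pics/s8.png

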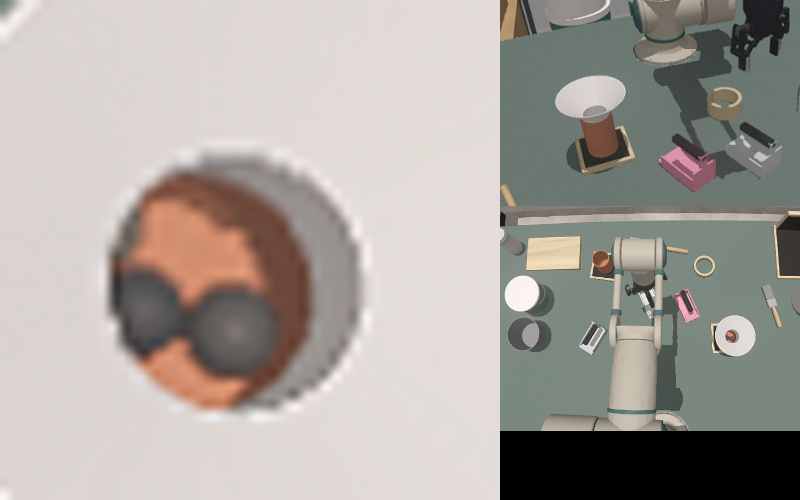

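The two visible pebbles lie on the pipe floor, and a sliver of a third shows at (125,235). The +y side of the floor is hidden by the spout. Nothing is loose on the table. I'll move the arm aside for one last check that the scoop is empty.

```bash
python3 -m creep '{"delta_pos":[[-1,-1,1],[-3,-4,3],[-5,-8,6],[-5,-12,9],[-5,-16,12],[-5,-20,15],[-5,-23,18],[-5,-25,20],[-5,-25,20],[-5,-25,20]],"dr":[[0,0,0],[0,0,0],[0,0,0],[0,0,0],[0,0,0],[0,0,0],[0,0,0],[0,0,0],[0,0,0],[0,0,0]]}'
python3 - <<'E'
from h import *
b=grab('top');a=grab('scene')
c=cv2.resize(b['pixels'][140:220,240:320],(400,400),interpolation=cv2.INTER_CUBIC)
d=cv2.resize(b['pixels'][215:265,410:460],(400,400),interpolation=cv2.INTER_CUBIC)
cv2.imwrite('pics/s9.png',np.hstack([c,d]))
E
```

```text
clock: 18.85
position: [0.3226, 0.207, 0.2958]
ee_rot: [0.144, 0.693, 0.144, -0.692]
contact_force: [-0.3, 0.3, 0.0]
width: 0.0854
```

View pics/s9.png

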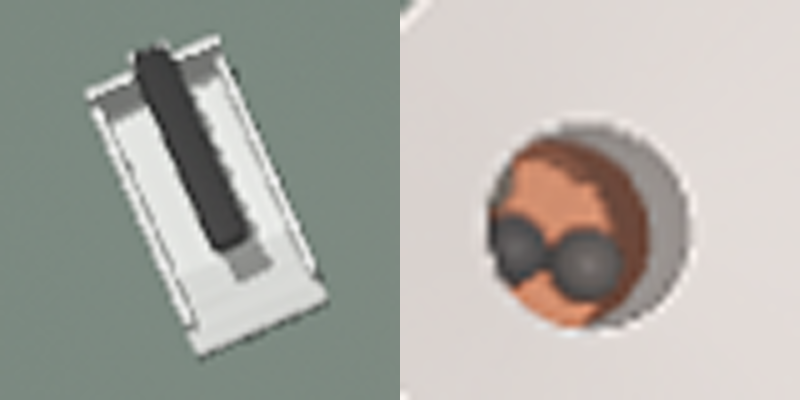

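The scoop is empty and level. Two pebbles are in view on the pipe floor, with slivers of others at (500,185) and (492,220). Handing in.

```bash
python3 -c "from rig import manip; print(manip.sign_off())"
```

```text
the job is handed in; nothing more can be done
None
```

I gripped the loaded grey scoop by its bar, carried it level to the white funnel and tipped it about its lip to roughly 0.85 rad. I then set it back down at its starting spot, released it, moved the arm clear and handed in at about 19 s of the 64 s allowed.

- **Scoop:** The last pictures show it empty and standing flat. Its bar is at the same height as at the start and the gripper is clear of it.
- **Pebbles:** I could not see all four at the end. Two lie in plain view on the pipe floor, and at least one more shows as a sliver at the spout's edge. The rest of the pipe floor is hidden from both cameras. No pebble is left in the scoop or the funnel, and I saw none on the table, so I infer all four are in the pipe.
- **Disagreement:** The gripper read 16.7 mm closed on a bar given as 20 mm wide. The grip held throughout.

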